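# Unlatch the jar carrier and hold its gate wide

### The job

Open the barred front gate of the sample-jar carrier so that the jars can be taken out. First squeeze together the two tabs of the catch on the fixed panel beside the gate, so that its bolt is drawn fully back; it stays there. Only then squeeze the two tabs of the gate's own spring catch and, keeping them squeezed, swing the gate outward past its detent and finish still holding it by the squeezed catch, wide open at about a right angle to the carrier's front; do not disturb the jars or the things standing nearby.

Things in the scene. Friction and masses are not known exactly. Their poses are not given: they have to be found in the camera images.
- carrier: Jar rack, aluminium and white sheet, 284 mm wide (y), 142 deep (x), 95 high, fixed. Origin: centre of underside; x back, y left, z up. Its front, 65 mm before the origin, has a barred gate (left, 170 mm wide, upright hinge axis at its left end, 135 mm left of the origin) and, past a 5 mm gap, a plain fixed panel 102 mm wide (right); both 8 mm thick, tops at z = 102 mm.
- gate (a joint): Gate hinge angle, rad: 0 shut, grows as the free right end swings outward to the robot (clockwise from above), stop 1.75. A spring pulls it shut (0.06 N m at 0, 0.17 at 1.75); a spring-ball detent at the hinge resists between about 0.5 and 1.2 rad (up to 0.25 N m more, 2 N at the catch). Let go when wide open, it swings back to about 1 rad. Locked while either bolt is engaged.
- gate_hinge (a point): Point on the gate's upright hinge axis, 122 mm above the bench. Its frame turns with the gate: -y along the gate from hinge to free end, -x out of the gate's front face, z up. A steel cam disc of 44 mm diameter sits here, top at z = 125 mm.
- panel_catch (a joint): Draw of the catch on the fixed panel, in m: 0 bolt across the gate's end, 0.014 fully drawn back (stop); the gate is free of it from 0.012. No spring: it slides with 4 N of friction and stays where it is left.
- panel_fixed_tab (a point): Centre of the fixed tab of the panel's catch (the right one, on the panel's top edge). Tabs are steel plates 24 mm across the panel (x), 8 mm thick along it (y), standing from z = 102 to 142 mm; the point is at z = 122 mm. Axes as the carrier's.
- panel_sliding_tab (a point): Centre of the sliding tab of the panel's catch, of the same size, 32 mm left of its fixed tab (40 mm over both) at rest, and carrying the bolt; squeezed towards the fixed tab it ends 18 mm from it (26 mm over both). Axes as the carrier's.
- gate_catch (a joint): Draw of the gate's own catch, in m: 0 bolt in the keeper on the fixed panel, 0.014 fully squeezed (stop); the gate is free of it from 0.009. A spring pushes it back: 4 N at 0, 10 N at 0.014.
- gate_fixed_tab (a point): Centre of the fixed tab of the gate's catch, on the gate's top edge 109 mm from the hinge axis; tab of the same size and height as those of the panel's catch, 8 mm thick along the gate. Moves with the gate; axes as gate_hinge.
- gate_sliding_tab (a point): Centre of the sliding tab of the gate's catch, of the same size, 32 mm from its fixed tab on the side away from the hinge (40 mm over both) at rest; squeezed towards the fixed tab, that is towards the hinge, it ends 18 mm from it (26 mm over both). Moves with the gate; axes as gate_hinge.
- jar_left: Open glass sample jar, 69 mm wide, 105 mm high, loose, standing in the carrier behind the gate, at the left. Origin: centre of its underside.
- jar_right: The same kind of jar, at the right.
- mortar_small: Bystander: white porcelain mortar, 122 mm wide, 61 mm high, loose, right of the carrier. Origin: centre of its underside.
- beaker: Bystander: glass beaker, 75 mm wide, 92 mm high, loose, left of the carrier. Origin: centre of its underside.
- buffer_bottle: Bystander: small screw-capped bottle, 45 mm wide, 92 mm high, loose, right of the carrier. Origin: centre of its underside.

How it is judged:
By the outcome, as a careful person would: the job done as asked, in the order asked, and still so for the second after the job is handed in, while the arm keeps its last pose, push and grip.
It also fails if it takes over 42 s, if anything falls off the work surface, if the arm or the gripper's body presses on something with over 40 N, if the wrist force passes 120 N, or if a joint passes its speed limit or range.

### The arm

A 6-joint arm with a two-finger parallel gripper is mounted at the origin on a cart in front of the work surface, level with it; the furniture and walls round the work are solid. World frame = base frame: x ahead of the robot, y to its left, z up, the work surface at z = 0. Lengths are in m, angles in rad, forces in N, time in s.
With the tool pointing down it reaches from about 0.35 to 0.875 m from the base axis. Payload 4.2 kg.
Tool frame: the origin (TCP) lies on the front face of the gripper's body, between the roots of the fingers; the fingertips stand 73 mm ahead of it and the grasp point (between the pads) lies 54 mm ahead of it; z points along the fingers, y is the line along which they close (so a half turn about z gives the same grasp; the last joint's range is limited). The gripper opens to 85 mm and grips with 20 to 120 N. Pads are 22 mm wide; open, the fingers measure 114 mm over their backs; the gripper's body (76 mm by 85 mm) begins 54 mm behind the grasp point. The pads swing forward as they close: fully open they stand 13 mm farther back than shut.
Start: joints at [1.452, 0.385, 0.008, 0, -1.194, -0.259], TCP at [0.231, 0.581, 0.304] pointing down, gripper open.
Joint ranges: [-3.14, 3.14], [-1.21, 2.06], [-1.07, 1.41], [-3.16, 2.05], [-2.99, -0.16], [-3.1, 3.1]. Speed limits (rad/s): [2.79, 2.79, 3.14, 3.14, 3.14, 3.14].

### API

Orientations are given as a 3x3 rotation matrix whose columns are the frame's x, y, z axes.
In Python, from cell import sensors, camera, env gives the robot as it stands.
- The arm moves only by the tool apply_moves, never from a script. Its arguments are lists of equal length, an entry for each row: "rotation": the turn, a rotation vector about the tool's x, y, z in degrees, a list of three; "translation": the shift along the tool's x, y, z in mm, a list of three; "claw": the finger opening in mm, from 0 to 85.4. A call has 1 to 10 rows; each row shifts and turns the commanded pose from where the row before left it, along the tool's axes as they then stand; what a row does not reach is not made up. A row lasts 1/10 s, in which the tool goes at most 50 mm and 8.59 degrees, less where a joint would pass 70% of its speed; a pose out of reach is approached as far as the arm can. A call with a gripper value outside its range is refused whole. The fingers move at their own pace and stop on an object; "force" is the grip in N (left out, the last holds). Time passes only in rows, so rows that do not move let the fingers close. It gives the time, the measured TCP pose, the force, the opening and the grip force at its end, in the units of the state.
- sensors.get_obs(): the state, without advancing time (a new reading comes with each control period).
- camera(name): name is "side" or "top" or "wrist"; returns a dict with "image" (384x512x3 uint8, red, green, blue), "depth" (384x512 float32, m along the optical axis (not along the pixel's ray), 0 where there is no reading), "fovy" (degrees; the focal length in pixels is half the picture's height over the tangent of half this angle, whatever the lens; pixels are square), "cx", "cy" (the principal point, pixels), "dist" ([k1, k2, p1, p2, k3] as OpenCV has them; the pictures are not rectified), "world_from_camera" (4x4, takes a point from camera to world coordinates); the wrist camera has in their place "hand_eye" (4x4, takes a point from camera to tool coordinates, whose origin is the TCP and whose axes are the flange's). Camera axes: x right, y down, z forward; pixel columns grow to the right and rows downward; lengths in m; the calibration is good to about 2 mm. A picture is of the moment at which its call begins: read the wrist's pose just before it.
- env.finish_job(): hands the job in; it is judged then, once.
The state is a dict: "t": time; "qpos": joint angles; "dq": joint speeds; "effort": joint torques, N m; "position": TCP position; "orientation": TCP orientation; "wrist_force": force on the tool from outside, world axes, zero at the start; "moment": the same for the moment, N m; "opening": finger opening in m; "grasp_force": force on a finger pad.
Only numpy, scipy, OpenCV 4.12 (cv2) and the standard library are available. Lean on these libraries where they do the work, as an engineer would, in place of code of your own. Each camera call takes 0.05 s, during which the arm holds its last target. There are 200 camera calls.

## Working session

There is one attempt and no reset: what is moved stays moved. The work goes in short steps, Python scripts to look and compute and a tool call to move; the robot and the scene stay as the last step left them, time stands still between calls to the robot, and variables do not carry over. Pictures are saved under pics/ and viewed, at most 10 in all, crops included, and the job is handed in when it is done.

Besides the shell and the picture viewer there is one more tool, called after ">>>" as name(argument=value, ...), one argument or row to a line, values as JSON. apply_moves: Moves the arm, as the interface text tells. Its arguments: {"type":"object","properties":{"rotation":{"type":"array"},"translation":{"type":"array"},"claw":{"type":"array"},"force":{"type":"number"}},"required":["rotation","translation","claw"]}

```bash
mkdir -p pics; ls
cat > h.py <<'E'
import numpy as np, cv2
from cell import sensors, camera, env
def K(c):
    f=c["image"].shape[0]/2/np.tan(np.radians(c["fovy"])/2)
    return np.array([[f,0,c["cx"]],[0,f,c["cy"]],[0,0,1.]])
def grab(name):
    o=sensors.get_obs(); c=camera(name)
    if name=="wrist":
        T=np.eye(4);R=np.array(o["orientation"]);T[:3,:3]=R;T[:3,3]=o["position"]
        c["W"]=T@c["hand_eye"]
    else: c["W"]=np.array(c["world_from_camera"])
    return c
def rays(c,uv):
    n=cv2.undistortPoints(np.float64(uv).reshape(-1,1,2),K(c),np.array(c["dist"])).reshape(-1,2)
    return np.c_[n,np.ones(len(n))]
def cloud(c):
    h,w=c["depth"].shape
    uv=np.stack(np.meshgrid(np.arange(w),np.arange(h)),-1).reshape(-1,2)
    p=rays(c,uv)*c["depth"].reshape(-1,1)
    return (p@c["W"][:3,:3].T+c["W"][:3,3]).reshape(h,w,3)
def plane(c,uv,z):
    d=rays(c,uv)@c["W"][:3,:3].T; o=c["W"][:3,3]
    return o+d*((z-o[2])/d[:,2])[:,None]
def save(c,n,s=1): cv2.imwrite("pics/"+n,cv2.resize(c["image"][:,:,::-1],None,fx=s,fy=s))
E
python3 - <<'E'
from h import *
o=sensors.get_obs(); print({k:np.round(v,3).tolist() for k,v in o.items()})
a=grab("side");b=grab("top")
cv2.imwrite("pics/a.png",np.vstack([a["image"],b["image"]])[:,:,::-1][:768])
save(a,"side.png",1.5);save(b,"top.png",1.5)
for c in(a,b): print(np.round(c["W"],3).tolist(),c["fovy"],c["dist"])
np.save("top_cloud.npy",cloud(b));np.save("side_cloud.npy",cloud(a))
E
```

```text
pics
{'t': 0.0, 'qpos': [1.452, 0.386, 0.007, -0.001, -1.194, -0.259], 'dq': [-0.001, 0.002, 0.0, -0.0, 0.001, 0.0], 'effort': [0.002, -39.229, 18.84, 4.186, -0.004, -0.0], 'position': [0.23, 0.581, 0.303], 'orientation': [[0.929, -0.369, -0.001], [-0.369, -0.929, -0.002], [0.0, 0.002, -1.0]], 'wrist_force': [-0.736, -0.629, -0.584], 'moment': [-0.02, -0.025, 0.015], 'grasp_force': 0.0, 'opening': 0.085}
[[0.524, -0.387, 0.759, -0.431], [-0.851, -0.221, 0.475, -0.754], [-0.016, -0.895, -0.445, 0.715], [0.0, 0.0, 0.0, 1.0]] 42.65788244920342 [-0.10219587  0.          0.          0.          0.        ]
[[-0.101, -0.968, 0.23, 0.306], [-0.995, 0.098, -0.024, -0.083], [0.001, -0.232, -0.973, 1.398], [0.0, 0.0, 0.0, 1.0]] 54.47759215878593 [-0.08647603  0.          0.          0.          0.        ]
```

View pics/top.png

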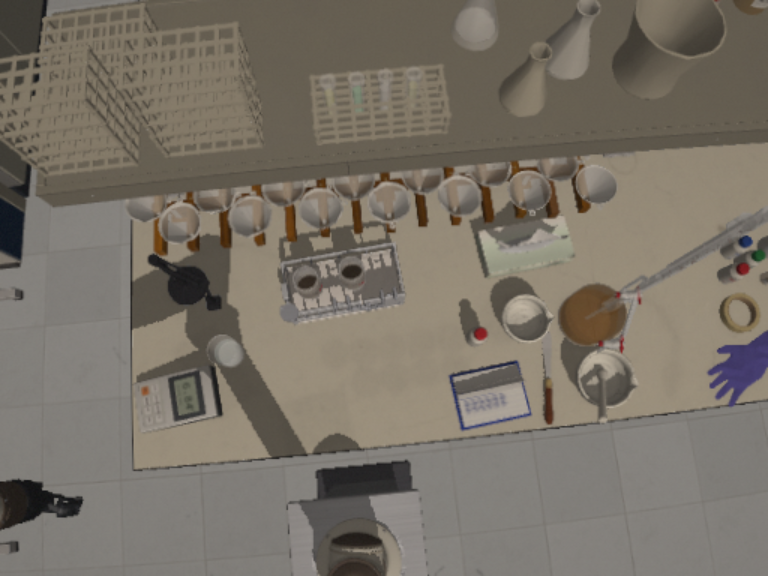

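View pics/side.png

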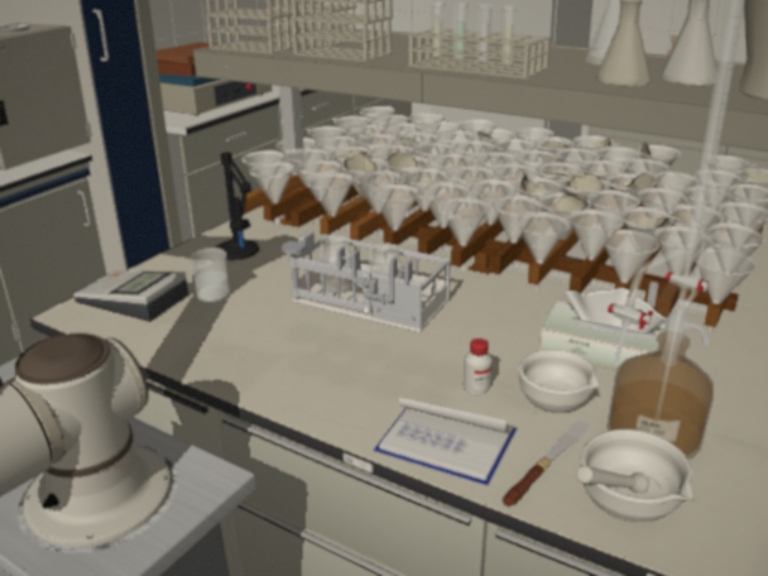

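The top view shows the carrier at about (342,275) in the enlarged picture, with its cam disc at (290,312). In the side view the disc is at (297,245), and the tabs stand along the front between x=340 and 410. The bottle is at (480,335) and the beaker at (225,350) in the top view.

Run:
```python
from h import *
a=grab("side");b=grab("top")
ca=a["image"][145:225,185:305];cb=b["image"][150:220,180:280]
A=cv2.resize(ca,(780,520)[:2] and (750,500),interpolation=cv2.INTER_CUBIC) 
cv2.imwrite("pics/sc.png",cv2.resize(ca,None,fx=6.25,fy=6.25,interpolation=2)[:,:,::-1])
cv2.imwrite("pics/tc.png",cv2.resize(cb,None,fx=8,fy=8,interpolation=2)[:,:,::-1])
C=cloud(b)
for u,v in[(193,208),(205,186),(234,181),(320,224),(150,234),(350,212)]: print((u,v),np.round(C[v,u],3))
```

```text
(193, 208) [0.586 0.1   0.121]
(205, 186) [0.687 0.062 0.028]
(234, 181) [ 0.693 -0.049  0.039]
(320, 224) [ 0.489 -0.34   0.093]
(150, 234) [0.523 0.277 0.038]
(350, 212) [ 0.534 -0.477  0.011]
```

View pics/tc.png

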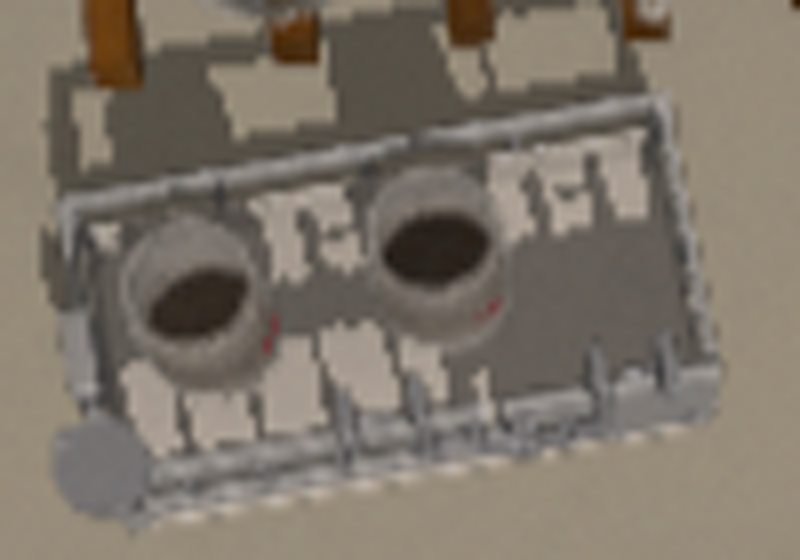

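View pics/sc.png

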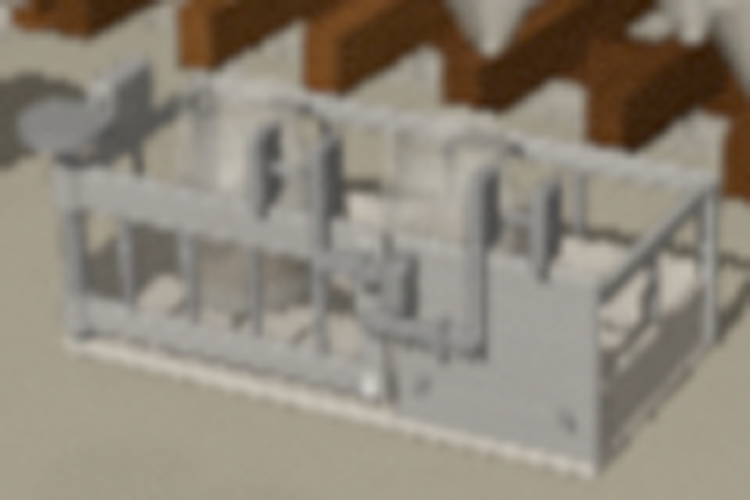

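The top crop shows the cam disc centred at (102,465), gate tab tops near (342,390) and (418,377), and panel tab tops near (597,347) and (667,335). In the side crop the tab tops are at (265,125), (325,138), (483,170) and (545,185).

Run:
```python
from h import *
a=grab("side");b=grab("top")
T=(np.array([[102,465],[342,382],[418,372],[597,345],[667,332]])+.5)/8-.5+[180,150]
S=(np.array([[62,122],[265,125],[325,138],[483,170],[545,185]])+.5)/6.25-.5+[185,145]
def tri(i):
    P=[]
    A=[];B=[]
    for c,uv in((a,S[i]),(b,T[i])):
        d=(rays(c,[uv])@c["W"][:3,:3].T)[0];d/=np.linalg.norm(d);M=np.eye(3)-np.outer(d,d)
        A.append(M);B.append(M@c["W"][:3,3])
    x=np.linalg.lstsq(np.vstack(A),np.hstack(B),rcond=None)[0]
    return x
P=np.array([tri(i) for i in range(5)]);print("tri",np.round(P,3).tolist())
print("disc plane",plane(b,T[:1],.125),"tabs plane",np.round(plane(b,T[1:],.142),3).tolist(),np.round(plane(a,S[1:],.142),3).tolist())
# orientation from top rails at z~0.095 back
q=plane(b,(np.array([[65,200],[660,100]])+.5)/8-.5+[180,150],.095);print(q,np.degrees(np.arctan2(*(q[1]-q[0])[:2])))
```

```text
tri [[0.587, 0.103, 0.121], [0.608, -0.003, 0.136], [0.608, -0.036, 0.137], [0.613, -0.115, 0.137], [0.616, -0.146, 0.136]]
disc plane [[0.58663779 0.10191506 0.125     ]] tabs plane [[0.609, -0.006, 0.142], [0.61, -0.04, 0.142], [0.614, -0.118, 0.142], [0.617, -0.149, 0.142]] [[0.593, -0.008, 0.142], [0.595, -0.04, 0.142], [0.601, -0.118, 0.142], [0.602, -0.15, 0.142]]
[[ 0.71812366  0.11538198  0.095     ]
 [ 0.73813248 -0.15970749  0.095     ]] 175.83987845337322
```

>>> apply_moves(
  rotation=[
    [0,0,-6.5],
    [0,0,-6.5],
    [0,0,-6.5],
    [0,0,-6.4],
    [0,0,0],
    [0,0,0],
    [0,0,0],
    [0,0,0],
    [0,0,0],
    [0,0,0],
  ],
  translation=[
    [0,0,0],
    [0,0,0],
    [0,0,0],
    [0,0,0],
    [18,41,0],
    [18,41,0],
    [18,41,0],
    [18,41,0],
    [18,41,0],
    [18,41,0],
  ],
  claw=[85,85,85,85,85,85,85,85,85,85],
)

```text
t: 1.3
position: [0.3569, 0.3419, 0.3041]
orientation: [[0.997, 0.075, 0.0], [0.075, -0.997, 0.0], [0.0, -0.0, -1.0]]
wrist_force: [0.3, 0.3, -0.2]
opening: 0.0849
grasp_force: 0.0
```

>>> apply_moves(
  rotation=[
    [0,0,0],
    [0,0,0],
    [0,0,0],
    [0,0,0],
    [0,0,0],
    [0,0,0],
    [0,0,0],
    [0,0,0],
    [0,0,0],
    [0,0,0],
  ],
  translation=[
    [18,41,0],
    [18,41,0],
    [18,41,0],
    [18,41,0],
    [18,41,0],
    [18,41,0],
    [18,41,0],
    [18,41,0],
    [0,0,0],
    [0,0,0],
  ],
  claw=[85,85,85,85,85,85,85,85,85,85],
)

```text
t: 2.3
position: [0.5245, 0.0262, 0.3035]
orientation: [[0.997, 0.072, -0.001], [0.072, -0.997, 0.0], [-0.001, -0.0, -1.0]]
wrist_force: [0.0, 0.1, 0.2]
opening: 0.0849
grasp_force: 0.0
```

Run:
```python
from h import *
c=grab("wrist");save(c,"w1.png",1.5);np.savez("w1.npz",**{k:c[k] for k in("image","depth","fovy","cx","cy","dist","W")})
print(np.round(c["hand_eye"],3).tolist(),c["fovy"],sensors.get_obs()["position"])
```

```text
[[-0.001, -0.958, -0.287, 0.073], [1.0, -0.001, -0.0, -0.0], [-0.0, -0.287, 0.958, -0.07], [0.0, 0.0, 0.0, 1.0]] 63.6056843333493 [0.52422664 0.02702037 0.30373506]
```

View pics/w1.png

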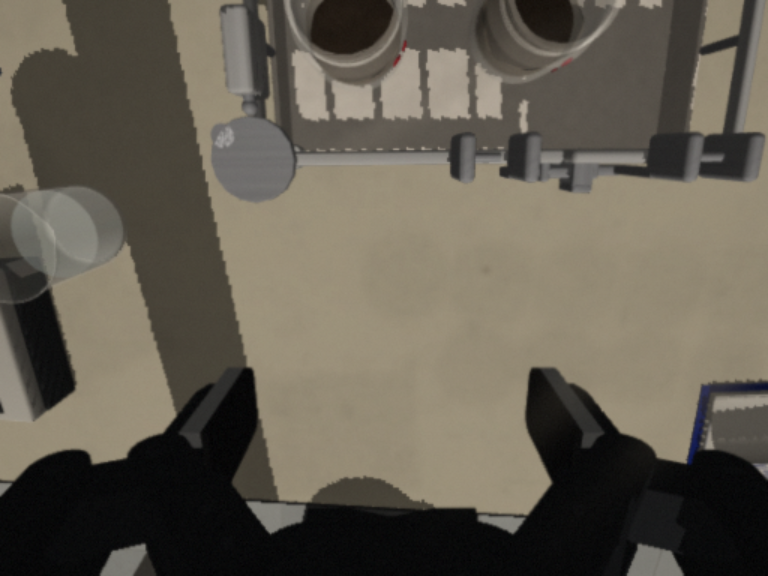

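The wrist view shows the disc centred at (253,159), gate tabs at about (462,157) and (524,157), and panel tabs at about (676,157) and (738,157).

Run:
```python
from h import *
d=np.load("w1.npz");im=d["image"][80:135,290:512]
im=cv2.resize(im,None,fx=3.5,fy=3.5,interpolation=2)
cv2.imwrite("pics/w1c.png",cv2.convertScaleAbs(im,alpha=1.4)[:,:,::-1])
C=cloud(d)
# segment tops by depth height
m=((C[...,2]>.132)&(C[...,2]<.15)).astype(np.uint8)
n,l,s,ce=cv2.connectedComponentsWithStats(m)
for i in range(1,n):
    if s[i,4]>25:
        p=C[l==i];print(s[i],np.round(p.mean(0),3),np.round(p.min(0),3),np.round(p.max(0),3))
p=plane(d,[[252.5/1.5,159/1.5]],.125);print(p)
```

```text
[346  87  16  35 436] [ 0.599 -0.036  0.14 ] [ 0.587 -0.042  0.132] [ 0.611 -0.032  0.143]
[449  87  21  35 541] [ 0.606 -0.114  0.139] [ 0.593 -0.12   0.132] [ 0.618 -0.111  0.143]
[304  88  13  34 392] [ 0.597 -0.005  0.141] [ 0.585 -0.01   0.132] [ 0.608 -0.001  0.144]
[488  88  22  33 563] [ 0.608 -0.145  0.139] [ 0.596 -0.151  0.132] [ 0.62  -0.141  0.144]
[[0.58791056 0.10268027 0.125     ]]
```

View pics/w1c.png

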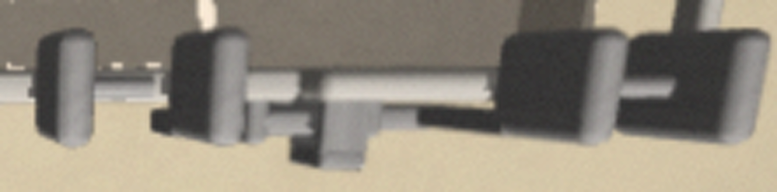

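>>> apply_moves(
  rotation=[
    [0,0,0],
    [0,0,0],
    [0,0,0],
    [0,0,0],
    [0,0,0],
    [0,0,0],
    [0,0,0],
    [0,0,0],
    [0,0,0],
    [0,0,0],
  ],
  translation=[
    [18,43,0],
    [18,43,0],
    [18,43,0],
    [17,42,0],
    [0,0,0],
    [0,0,20],
    [0,0,20],
    [0,0,15],
    [0,0,0],
    [0,0,0],
  ],
  claw=[85,85,85,85,65,65,65,65,65,65],
  force=30,
)

```text
t: 3.35
position: [0.608, -0.1367, 0.2495]
orientation: [[0.997, 0.076, 0.0], [0.076, -0.997, -0.0], [0.0, 0.0, -1.0]]
wrist_force: [0.1, 0.1, 0.5]
opening: 0.0654
grasp_force: 0.0
```

Run:
```python
from h import *
d=grab("wrist");save(d,"w2.png",1.5)
C=cloud(d)
m=((C[...,2]>.134)&(C[...,2]<.148)&(C[...,0]>.58)&(C[...,0]<.63)).astype(np.uint8)
n,l,s,ce=cv2.connectedComponentsWithStats(m)
for i in range(1,n):
    if s[i,4]>25:
        p=C[l==i];print(s[i],np.round(p.mean(0),4),np.round(p.min(0),4),np.round(p.max(0),4))
o=sensors.get_obs();print(o["position"],o["opening"],np.round(o["orientation"],4).tolist())
```

```text
[ 44 203  24  38 640] [ 0.598  -0.0072  0.1397] [ 0.5852 -0.0111  0.134 ] [ 0.609  -0.0008  0.1433]
[ 95 203  20  38 545] [ 0.6008 -0.0388  0.1399] [ 0.5882 -0.0422  0.134 ] [ 0.6116 -0.0328  0.1437]
[222 203  14  38 475] [ 0.6072 -0.1166  0.1407] [ 0.5944 -0.121   0.1341] [ 0.6178 -0.1121  0.1435]
[271 203  13  38 467] [ 0.6096 -0.1465  0.1409] [ 0.5971 -0.1515  0.1343] [ 0.6202 -0.1423  0.1441]
[ 0.60836341 -0.13695268  0.25016755] 0.0649666457076038 [[0.9971, 0.0761, 0.0018], [0.0761, -0.9971, -0.0003], [0.0018, 0.0005, -1.0]]
```

View pics/w2.png

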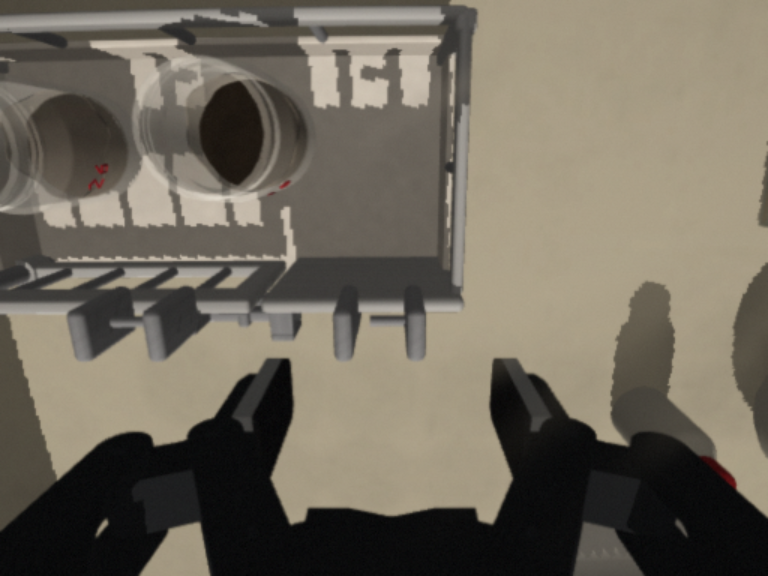

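The gripper stands over the panel catch, with its tabs at (345,322) and (415,322) between the fingers, and the way down is clear.

>>> apply_moves(
  rotation=[
    [0,0,0],
    [0,0,0],
    [0,0,0],
    [0,0,0],
    [0,0,0],
    [0,0,0],
    [0,0,0],
  ],
  translation=[
    [0,2.5,17],
    [0,0,17],
    [0,0,15],
    [0,0,12],
    [0,0,8],
    [0,0,0],
    [0,0,0],
  ],
  claw=[65,65,65,65,65,65,65],
)

```text
t: 4.1
position: [0.6085, -0.1405, 0.1806]
orientation: [[0.997, 0.075, 0.001], [0.075, -0.997, -0.0], [0.001, 0.0, -1.0]]
wrist_force: [-0.1, -0.5, 1.2]
opening: 0.0653
grasp_force: 0.0
```

>>> apply_moves(
  rotation=[
    [0,0,0],
    [0,0,0],
    [0,0,0],
    [0,0,0],
    [0,0,0],
    [0,0,0],
    [0,0,0],
    [0,0,0],
  ],
  translation=[
    [0,0,0],
    [0,0,0],
    [0,0,0],
    [0,0,0],
    [0,0,0],
    [0,0,0],
    [0,0,0],
    [0,0,0],
  ],
  claw=[50,40,35,30,25,22,20,20],
)

```text
t: 4.9
position: [0.6086, -0.1385, 0.1806]
orientation: [[0.997, 0.076, 0.002], [0.076, -0.997, 0.002], [0.002, -0.002, -1.0]]
wrist_force: [-1.1, 11.2, 4.7]
opening: 0.025
grasp_force: 30.2
```

>>> apply_moves(
  rotation=[
    [0,0,0],
    [0,0,0],
    [0,0,0],
    [0,0,0],
    [0,0,0],
    [0,0,0],
    [0,0,0],
    [0,0,0],
    [0,0,0],
    [0,0,0],
  ],
  translation=[
    [0,0,0],
    [0,0,0],
    [0,0,0],
    [0,0,0],
    [0,0,-15],
    [0,0,-25],
    [0,0,-30],
    [0,-20,0],
    [0,-25,0],
    [0,0,0],
  ],
  claw=[40,60,65,65,65,65,65,65,65,65],
)

```text
t: 5.9
position: [0.6045, -0.0942, 0.2501]
orientation: [[0.997, 0.076, 0.0], [0.076, -0.997, 0.0], [0.0, -0.0, -1.0]]
wrist_force: [0.0, -0.2, -0.5]
opening: 0.065
grasp_force: 0.0
```

```bash
cat > tabs.py <<'E'
from h import *
d=grab("wrist")
C=cloud(d)
m=((C[...,2]>.134)&(C[...,2]<.148)&(C[...,0]>.58)&(C[...,0]<.63)).astype(np.uint8)
n,l,s,ce=cv2.connectedComponentsWithStats(m)
for i in range(1,n):
    if s[i,4]>25:
        p=C[l==i];p=p[p[:,2]>.1405];print(s[i],np.round(p.mean(0),4),np.round(p.min(0),4),np.round(p.max(0),4))
o=sensors.get_obs();print(o["position"],o["opening"],np.round(o["orientation"],4).tolist())
E
python3 tabs.py
```

```text
[112 203  20  37 561] [ 0.5975 -0.0058  0.1416] [ 0.586  -0.0098  0.1405] [ 0.608  -0.0015  0.1435]
[163 202  17  39 527] [ 0.5995 -0.0373  0.1417] [ 0.5881 -0.0412  0.1405] [ 0.611  -0.0332  0.1436]
[308 202  16  38 494] [ 0.6069 -0.1287  0.1417] [ 0.5957 -0.1327  0.1405] [ 0.6181 -0.1247  0.144 ]
[336 202  17  38 515] [ 0.6084 -0.1466  0.1416] [ 0.5972 -0.1507  0.1405] [ 0.6194 -0.1418  0.1436]
[ 0.60455569 -0.09507894  0.24993682] 0.06463929806891938 [[0.9971, 0.0756, -0.0002], [0.0756, -0.9971, -0.0002], [-0.0002, 0.0001, -1.0]]
```

>>> apply_moves(
  rotation=[
    [0,0,0],
    [0,0,0],
    [0,0,0],
    [0,0,0],
    [0,0,0],
    [0,0,0],
    [0,0,0],
    [0,0,0],
    [0,0,0],
  ],
  translation=[
    [0,-30,0],
    [0,-32,0],
    [0,-20,0],
    [0,0,17],
    [0,0,17],
    [0,0,15],
    [0,0,12],
    [0,0,8],
    [0,0,0],
  ],
  claw=[65,65,65,65,65,65,65,65,65],
  force=45,
)

```text
t: 6.85
position: [0.5982, -0.0145, 0.1796]
orientation: [[0.997, 0.073, -0.003], [0.073, -0.997, -0.001], [-0.003, 0.0, -1.0]]
wrist_force: [-0.4, 0.2, -0.2]
opening: 0.0652
grasp_force: 0.0
```

>>> apply_moves(
  rotation=[
    [0,0,0],
    [0,0,0],
    [0,0,0],
    [0,0,0],
    [0,0,0],
    [0,0,0],
    [0,0,0],
    [0,0,0],
  ],
  translation=[
    [0,0,0],
    [0,0,0],
    [0,0,0],
    [0,0,0],
    [0,0,0],
    [0,0,0],
    [0,0,0],
    [0,0,0],
  ],
  claw=[50,40,35,30,25,22,20,20],
)

```text
t: 7.65
position: [0.5992, -0.0142, 0.1839]
orientation: [[0.997, 0.077, 0.003], [0.077, -0.997, -0.001], [0.003, 0.001, -1.0]]
wrist_force: [-3.3, 0.1, 7.3]
opening: 0.0255
grasp_force: 43.6
```

>>> apply_moves(
  rotation=[
    [0,0,0],
    [0,0,2],
    [0,0,4],
    [0,0,4],
    [0,0,4],
    [0,0,4],
    [0,0,0],
  ],
  translation=[
    [0,0,-2],
    [-4.1,-0.1,0],
    [-8.2,-0.3,0],
    [-8.2,-0.3,0],
    [-8.2,-0.3,0],
    [-8.2,-0.3,0],
    [0,0,0],
  ],
  claw=[20,20,20,20,20,20,20],
)

```text
t: 8.35
position: [0.5616, -0.0118, 0.1839]
orientation: [[0.971, -0.238, 0.0], [-0.238, -0.971, -0.002], [0.001, 0.002, -1.0]]
wrist_force: [0.6, -6.1, 1.5]
opening: 0.0252
grasp_force: 44.4
```

```bash
cat > st.py <<'E'
from h import *
o=sensors.get_obs();p=np.array(o["position"]);R=np.array(o["orientation"]);H=np.array([.589,.103])
r=p[:2]-H
print("t",o["t"],"p",p.round(4),"yaw",np.degrees(np.arctan2(R[1,0],R[0,0])).round(2),"radius",np.hypot(*r).round(4),"bearing yaw",np.degrees(np.arctan2(r[0],-r[1])).round(2),
"Ftool",(R.T@o["wrist_force"]).round(1),"M",np.round(o["moment"],2),"op",o["opening"],o["grasp_force"])
E
python3 st.py
```

```text
t 8.35 p [ 0.5616 -0.0118  0.1839] yaw -13.74 radius 0.118 bearing yaw -13.45 Ftool [ 2.   5.8 -1.5] M [-2.41  0.   -0.12] op 0.025220068608474193 44.42730724811554
```

>>> apply_moves(
  rotation=[
    [0,0,4],
    [0,0,4],
    [0,0,4],
    [0,0,4],
    [0,0,4],
    [0,0,4],
    [0,0,4],
    [0,0,4],
    [0,0,4],
    [0,0,0],
  ],
  translation=[
    [-8.2,-0.3,0],
    [-8.2,-0.3,0],
    [-8.2,-0.3,0],
    [-8.2,-0.3,0],
    [-8.2,-0.2,0],
    [-8.2,-0.3,0],
    [-8.2,-0.3,0],
    [-8.2,-0.2,0],
    [-8.2,-0.3,0],
    [0,0,0],
  ],
  claw=[20,20,20,20,20,20,20,20,20,20],
)

```text
t: 9.35
position: [0.4986, 0.026, 0.1839]
orientation: [[0.645, -0.764, -0.004], [-0.764, -0.645, -0.003], [-0.0, 0.005, -1.0]]
wrist_force: [-3.2, -9.2, 7.8]
opening: 0.0247
grasp_force: 43.7
```

```bash
python3 st.py
```

```text
t 9.35 p [0.4986 0.026  0.1839] yaw -49.8 radius 0.1187 bearing yaw -49.6 Ftool [ 4.9  8.4 -7.7] M [-2.81  1.06 -0.49] op 0.0246531568828463 43.7297648191452
```

>>> apply_moves(
  rotation=[
    [0,0,4],
    [0,0,4],
    [0,0,4],
    [0,0,4],
    [0,0,4],
    [0,0,4],
    [0,0,4],
    [0,0,4],
    [0,0,4],
    [0,0,0],
  ],
  translation=[
    [-8.2,-0.3,0],
    [-8.2,-0.3,0],
    [-8.2,-0.3,0],
    [-8.2,-0.3,0],
    [-8.2,-0.2,0],
    [-8.2,-0.3,0],
    [-8.2,-0.3,0],
    [-8.2,-0.2,0],
    [-8.2,-0.3,0],
    [0,0,0],
  ],
  claw=[20,20,20,20,20,20,20,20,20,20],
)

```text
t: 10.35
position: [0.4703, 0.0934, 0.1839]
orientation: [[0.072, -0.997, -0.006], [-0.997, -0.072, -0.003], [0.003, 0.006, -1.0]]
wrist_force: [-7.9, -6.3, 12.6]
opening: 0.0252
grasp_force: 43.8
```

```bash
python3 st.py
python3 - <<'E'
from h import *
a=grab("side");b=grab("top")
A=cv2.resize(a["image"][110:270,110:350],(800,533));B=cv2.resize(b["image"][120:280,130:370],(800,533))
cv2.imwrite("pics/end.png",cv2.resize(np.hstack([A,B]),(800,267),interpolation=cv2.INTER_AREA)[:,:,::-1])
E
```

```text
t 10.35 p [0.4703 0.0934 0.1839] yaw -85.86 radius 0.119 bearing yaw -85.39 Ftool [  5.8   8.4 -12.5] M [-1.9   2.24 -0.62] op 0.02520332818133182 43.84921431541443
```

View pics/end.png

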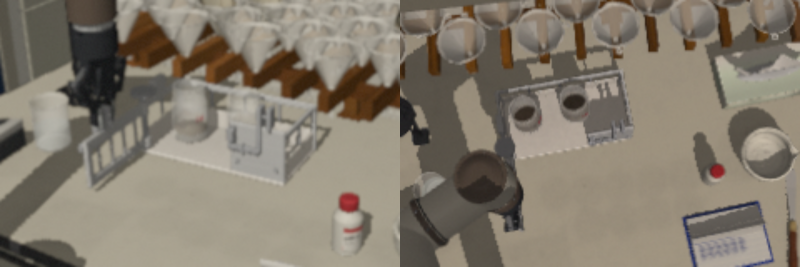

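The gate stands open at about 90° to the front with the gripper still squeezing its catch. The jars are in place behind it, and the beaker and bottle are upright.

```bash
python3 -c "
from cell import env
print(env.finish_job())"
```

```text
the job is handed in; nothing more can be done
None
```

The job is handed in: the panel catch was drawn fully back first, then the gate was swung to about 90° from shut, still held by its squeezed catch, and the last views show the jars, beaker and bottle upright and in place.

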